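# Find the glue-up support that rocks

## Task

One of the three glue-up supports on the bench has its middle rib standing proud. Lay the aluminium straightedge lengthwise over the supports, one after another as needed, and press its ends down to find the one it rocks on; on that one press the end with the hanging hole down first, then the plain end, so that each tips down on its strip in turn. Leave the straightedge lying centred along that support to mark it for the joiner, without disturbing the glue bottle, clamp and offcut.

Things in the scene. Friction and masses are not known exactly. Their poses are not given: they have to be found in the camera images.
- straightedge: aluminium bar 200 x 28 x 16 mm (x, y, z), 0.22 to 0.37 kg, starts loose and flat on the bench. Origin: middle of its underside; x towards the end with the hanging hole (13 mm, dark); the plain end has a 16 mm steel shoe: it balances 12 mm from the middle towards it. On a good support it lies level; on a proud rib one end is down, the other about 7 mm up (tilt 0.035 rad); under 1 N tips it
- hole_end (a point): point to press on the straightedge's top face, 15 mm from the end with the hanging hole (85 mm from its middle)
- plain_end (a point): point to press on the straightedge's top face, 15 mm from the end without a hole (85 mm from its middle)
- support_1: glue-up support fixed to the bench: white board 230 x 70 x 12 mm (x, y, z); across each end a timber strip 36 (x) x 70 (y) mm centred 90 mm from the middle, its top 34 mm above the bench; across the middle a timber rib 12 (x) x 26 (y) mm with a rounded crest. Origin: middle of the underside, on the bench; x along its length (roughly away from the robot), z up
- support_2: second support, built like support_1, same origin and axes. On two of the three supports the rib's crest is about 1 mm below the strip tops, so a straightedge lies solid on both strips; on one, which may be any of the three, it stands about 3.5 mm above the strip tops, and a straightedge rocks
- support_3: third support, built like support_1, same origin and axes; its rib may be low or proud as told for support_2
- glue: bystander: yellow glue bottle, diameter 56 mm, 130 mm tall, standing beyond the supports; origin at the centre of its underside
- clamp: bystander: bar clamp lying beyond the supports, about 75 x 235 x 27 mm; origin under its bar
- offcut: bystander: plywood offcut 60 x 110 x 22 mm, lying beyond the supports; origin at the centre of its underside

How it is judged:
By the outcome, as a careful person would: the job done as asked, in the order asked, and still so for the second after the job is handed in, with the robot touching nothing.
It also fails if it takes over 72 s, if anything falls off the work surface, if the arm or the gripper's body presses on something with over 40 N, if the wrist force passes 120 N, or if a joint passes its speed limit or range.

## Robot

A 6-joint arm with a two-finger parallel gripper is mounted at the origin on the work surface. World frame = base frame: x ahead of the robot, y to its left, z up, the work surface at z = 0. Lengths are in mm, angles in rad, forces in N, time in s.
With the tool pointing down it reaches from about 400 to 925 mm from the base axis. Payload 12.5 kg.
Tool frame: the origin (TCP) lies at the very end of the fingers, on their centre line; the grasp point (between the pads) lies 19 mm behind it; z points along the fingers, y is the line along which they close (so a half turn about z gives the same grasp; the last joint's range is limited). The gripper opens to 95 mm and grips with 3 to 60 N. Pads are 20 mm wide; open, the fingers measure 119 mm over their backs; the gripper's body (75 mm by 180 mm) begins 59 mm behind the grasp point.
Start: joints at [-0.106, 0.491, 1.559, -0, 1.092, -0.106], TCP at [625.017, 0.021, 214.661] pointing down, gripper open.
Joint ranges: [-3.1, 3.1], [-0.84, 2.19], [0.05, 2.79], [-1.13, 4.28], [0.06, 2.93], [-2.69, 2.69]. Speed limits (rad/s): [2.22, 2.22, 2.79, 3.14, 3.14, 3.14].

## Interface

Orientations are given as [roll, pitch, yaw] about the fixed x, y, z axes, in that order (R = Rz(yaw) Ry(pitch) Rx(roll)).
In Python, from cell import env gives the robot as it stands.
- The arm moves only by the shell command python3 steer.py 'ROWS'. ROWS is a JSON list of rows, 1 to 5 of them, each of 5 numbers: dx, dy, dz in mm, then a turn about the tool's z in rad, then the opening from 0.0 (shut) to 1.0 (fully open); each row is the pose to reach, as a shift and turn from the pose commanded when the command began, along the tool's axes at that moment; what a row does not reach only later rows make up. A row lasts 1/12 s, in which the tool goes at most 41.7 mm and 0.125 rad, less where a joint would pass 70% of its speed; a pose out of reach is approached as far as the arm can. The fingers move at their own pace and stop on an object; the grip force is fixed at half the most. Time passes only in rows, so rows that do not move let the fingers close. It prints the time, the measured TCP pose, the force, the opening and the grip force at its end. Input that does not fit is refused with a message, and nothing moves.
- env.state(): the state, without advancing time (a new reading comes with each control period).
- env.read_camera(name): name is "scene" or "side" or "wrist"; returns (picture, depth): 400x640x3 uint8, red, green, blue; 400x640 float32, mm along the optical axis (not along the pixel's ray), 0 where there is no reading.
- env.camera_info(name): a dict with "vertical_fov" (degrees; the focal length in pixels is half the picture's height over the tangent of half this angle, whatever the lens; pixels are square), "cx", "cy" (the principal point, pixels), "origin" and "attitude" of the camera in the world. Camera axes: x right, y down, z forward; pixel columns grow to the right and rows downward; lengths in mm; the calibration is good to about 2 mm. A picture is of the moment at which its call begins: read the wrist's pose just before it. camera_info takes no time and is no camera call; for the wrist camera it gives the pose at the moment of the call.
- env.job_done(): hands the job in; it is judged then, once.
The state is a dict: "t": time; "joints": joint angles; "qvel": joint speeds; "tau": joint torques, N m; "eef_pos": TCP position; "tcp_rot": TCP orientation; "ft_force": force on the tool from outside, world axes, zero at the start; "moment": the same for the moment, N m; "opening": opening from 0.0 (shut) to 1.0 (fully open); "grip_force": force on a finger pad.
Only numpy, scipy, OpenCV 4.12 (cv2) and the standard library are available. Lean on these libraries where they do the work, as an engineer would, in place of code of your own. Each camera call takes 0.05 s, during which the arm holds its last target. There are 200 camera calls.

## Working session

There is one attempt and no reset: what is moved stays moved. The work goes in short steps, Python scripts to look and compute and a shell command to move; the robot and the scene stay as the last step left them, time stands still between calls to the robot, and variables do not carry over. Pictures are saved under pics/ and viewed, at most 10 in all, crops included, and the job is handed in when it is done.

```bash
mkdir -p pics; ls; python3 - <<'E'
from cell import env
import cv2,numpy as np
s=env.state();print(s)
for n in ["scene","wrist"]:
    i=env.camera_info(n);print(n,i)
    p,d=env.read_camera(n);cv2.imwrite(f"pics/{n}0.png",p[:,:,::-1]);np.savez(f"pics/{n}0.npz",p=p,d=d,o=i["origin"],a=i["attitude"])
    print((d>0).mean())
print(env.camera_info("side"))
E
```

```text
cell.py
pics
steer.py
{'t': 0.0, 'joints': array([-1.05595442e-01,  4.91557970e-01,  1.55941338e+00, -9.96057365e-06,
        1.09172606e+00, -1.05577159e-01]), 'qvel': array([ 1.40006457e-03,  1.38365001e-03, -1.25323349e-03, -5.08541893e-06,
       -1.83424471e-04,  1.07873063e-03]), 'tau': array([-9.52334158e-04, -6.12640929e+01, -2.58175153e+01,  6.92750537e-02,
        4.83079045e-02, -1.38641695e-05]), 'eef_pos': array([6.24766560e+02, 4.78978429e-02, 2.14075164e+02]), 'tcp_rot': array([-3.14049311e+00, -1.07635822e-04,  1.57078258e+00]), 'ft_force': array([-0.22083658, -0.28013642,  0.08791212]), 'moment': array([ 0.02588339, -0.03360329, -0.04506558]), 'grip_force': 0.0, 'opening': 0.9977274449076178}
scene {'vertical_fov': 45.03773990496696, 'cx': 322.63371825403806, 'cy': 191.38696147466052, 'origin': array([1247.24498275,  152.57488523,  929.62910089]), 'attitude': array([-2.52354306, -0.0108386 ,  1.81875845])}
0.99595703125
wrist {'vertical_fov': 58.360082710022006, 'cx': 315.53079858348445, 'cy': 205.54534962303302, 'origin': array([626.58705558,  68.72656145, 384.5376158 ]), 'attitude': array([2.89233185e+00, 1.27694974e-03, 2.48291738e-04])}
0.995890625
{'vertical_fov': 48.02964142824345, 'cx': 320.94138450561894, 'cy': 198.0459157602514, 'origin': array([ 263.60263333, -674.06284518,  628.59347356]), 'attitude': array([-2.24464524, -0.01950524, -0.46144954])}
```

View pics/scene0.png

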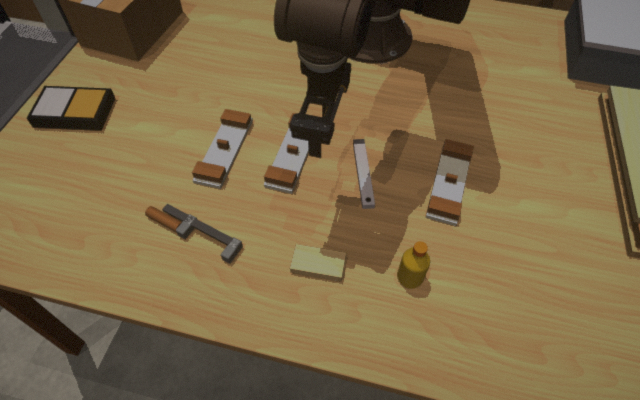

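View pics/wrist0.png

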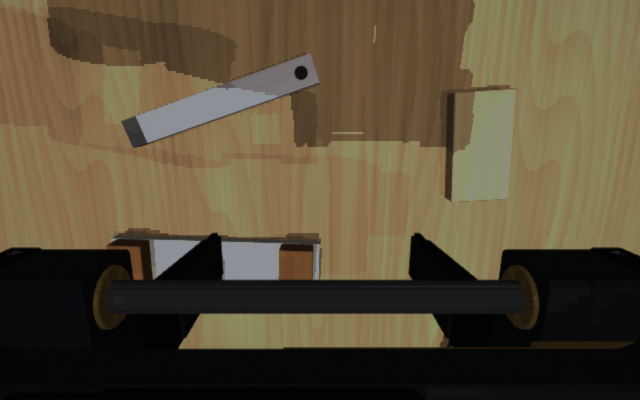

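The scene view shows supports at about (223,147), (292,150) and (451,180). The straightedge is at (365,173) with its hole end at (368,199). The clamp is at (200,230), the offcut at (318,263) and the glue at (413,265). The wrist view shows the bar from its shoe at (133,132) to its hole at (301,72). Next I'll measure them.

```bash
cat > h.py <<'E'
from cell import env
import cv2,numpy as np
from scipy.spatial.transform import Rotation as Ro
def cam(n):
    i=env.camera_info(n);return dict(f=200/np.tan(np.radians(i["vertical_fov"]/2)),cx=i["cx"],cy=i["cy"],o=np.array(i["origin"]),R=Ro.from_euler("xyz",i["attitude"]).as_matrix())
def ray(c,uv):
    uv=np.atleast_2d(uv).astype(float)
    return np.c_[(uv[:,0]-c["cx"])/c["f"],(uv[:,1]-c["cy"])/c["f"],np.ones(len(uv))]@c["R"].T
def onplane(c,uv,z):
    r=ray(c,uv);return c["o"]+r*((z-c["o"][2])/r[:,2])[:,None]
def cloud(c,d):
    v,u=np.mgrid[0:400,0:640];r=ray(c,np.c_[u.ravel(),v.ravel()])
    return (c["o"]+r*d.reshape(-1,1)).reshape(400,640,3)
def masks(p):
    h=cv2.cvtColor(p,cv2.COLOR_RGB2HSV).astype(int);H,S,V=h[...,0],h[...,1],h[...,2]
    return H,S,V
def bigs(m,amin):
    cs,_=cv2.findContours(m.astype(np.uint8),cv2.RETR_EXTERNAL,cv2.CHAIN_APPROX_NONE)
    return [c[:,0] for c in cs if cv2.contourArea(c)>amin]
E
python3 - <<'E'
from h import *
c=cam("scene");z=np.load("pics/scene0.npz");p,d=z["p"],z["d"];X=cloud(c,d)
H,S,V=masks(p)
for uv in [(223,120),(236,118),(209,172),(223,145),(220,157),(281,178),(292,149),(298,160),(458,150),(445,208),(451,178),(451,190),(362,160),(365,180),(400,130),(330,200),(318,263),(413,270)]:
    print(uv,p[uv[1],uv[0]],(H[uv[1],uv[0]],S[uv[1],uv[0]],V[uv[1],uv[0]]),X[uv[1],uv[0]].round(1))
E
```

```text
(223, 120) [58 42 24] (np.int64(16), np.int64(149), np.int64(58)) [ 468.9 -297.7   25.8]
(236, 118) [124  79  46] (np.int64(13), np.int64(160), np.int64(124)) [ 460.4 -264.5   33.4]
(209, 172) [124  80  42] (np.int64(14), np.int64(169), np.int64(124)) [ 642.2 -264.    36.1]
(223, 145) [58 45 31] (np.int64(16), np.int64(119), np.int64(58)) [ 549.7 -266.3   27.9]
(220, 157) [155 154 155] (np.int64(150), np.int64(2), np.int64(155)) [ 578.3 -265.1   15.6]
(281, 178) [118  77  44] (np.int64(13), np.int64(160), np.int64(118)) [615.4 -97.   34.5]
(292, 149) [65 46 29] (np.int64(14), np.int64(141), np.int64(65)) [521.7 -98.   31.2]
(298, 160) [155 153 153] (np.int64(0), np.int64(3), np.int64(155)) [537.  -79.1  13. ]
(458, 150) [81 52 31] (np.int64(13), np.int64(157), np.int64(81)) [425.3 294.2  35.1]
(445, 208) [125  79  47] (np.int64(12), np.int64(159), np.int64(125)) [602.3 281.1  33.7]
(451, 178) [61 43 29] (np.int64(13), np.int64(134), np.int64(61)) [509.4 287.   27.5]
(451, 190) [154 152 155] (np.int64(140), np.int64(5), np.int64(155)) [532.4 292.6  12.2]
(362, 160) [154 144 140] (np.int64(9), np.int64(23), np.int64(154)) [498.3  72.5  14.3]
(365, 180) [150 148 149] (np.int64(165), np.int64(3), np.int64(150)) [557.1  91.6  15.2]
(400, 130) [86 63 38] (np.int64(16), np.int64(142), np.int64(86)) [364.7 147.    2.1]
(330, 200) [152 117  76] (np.int64(16), np.int64(128), np.int64(152)) [6.237e+02 2.280e+01 1.000e-01]
(318, 263) [152 152 111] (np.int64(30), np.int64(69), np.int64(152)) [799.7  39.4  22.3]
(413, 270) [120  96  28] (np.int64(22), np.int64(196), np.int64(120)) [797.4 228.8  81.7]
```

```bash
cat > meas.py <<'E'
from h import *
def supports(c,p,d,regs):
    X=cloud(c,d);H,S,V=masks(p);out=[]
    for n,(x0,x1,y0,y1) in regs.items():
        m=(X[...,2]>26)&(X[...,2]<46)&(S>100)&(X[...,0]>x0)&(X[...,0]<x1)&(X[...,1]>y0)&(X[...,1]<y1)
        k,l,st,ce=cv2.connectedComponentsWithStats(m.astype(np.uint8))
        for i in range(1,k):
            if st[i,4]<15: continue
            P=X[l==i];z=np.median(P[:,2]);T=P[abs(P[:,2]-z)<4]
            print(n,"px",ce[i].round(0),st[i,4],"z med/90%",z.round(1),np.percentile(P[:,2],90).round(1),"rect",[np.round(a,2) for a in cv2.minAreaRect(T[:,:2].astype(np.float32))])
E
python3 - <<'E'
from meas import *
c=cam("scene");z=np.load("pics/scene0.npz");p,d=z["p"],z["d"]
R={1:(420,690,-320,-210),2:(390,670,-160,-50),3:(380,650,230,340)}
supports(c,p,d,R)
X=cloud(c,d);H,S,V=masks(p)
for nm,cc,X,p in [("scene",c,X,p)]:
    m=(S<60)&(V>60)&(X[...,2]>8)&(X[...,1]>0)&(X[...,1]<160)&(X[...,0]<680)&(X[...,0]>400)&(X[...,2]<30)
    for b in bigs(m,200):
        q=onplane(cc,b,16)[:,:2].astype(np.float32);print(nm,cv2.minAreaRect(q))
s=np.load("pics/wrist0.npz");p,d=s["p"],s["d"]
w=cam("wrist");w["o"]=s["o"];w["R"]=Ro.from_euler("xyz",s["a"]).as_matrix()
X=cloud(w,d);H,S,V=masks(p)
m=(X[...,2]>8)&(X[...,1]>20)&(X[...,1]<180)&(X[...,0]<680)&(X[...,0]>430)&(X[...,2]<30)
for b in bigs(m,500):
    q=onplane(w,b,16)[:,:2].astype(np.float32);print("w",b.mean(0),cv2.minAreaRect(q))
print("hole",onplane(w,[(301,72)],16),"shoe",onplane(w,[(133,132)],16))
supports(w,p,d,{2:(390,670,-160,50)})
E
```

```text
1 px [235. 117.] 340 z med/90% 33.6 36.5 rect [array([ 454.73, -269.7 ]), array([39.6 , 71.59]), np.float64(0.38)]
1 px [222. 142.] 56 z med/90% 33.9 38.8 rect [array([ 546.7 , -269.76]), array([24.12, 10.22]), np.float64(85.93)]
1 px [208. 170.] 418 z med/90% 33.8 36.4 rect [array([ 633.86, -269.91]), array([71.36, 39.89]), np.float64(88.71)]
2 px [291. 118.] 23 z med/90% 33.9 36.2 rect [array([ 422.06, -129.98]), array([ 6.22, 35.8 ]), np.float64(79.75)]
2 px [292. 147.] 38 z med/90% 31.6 34.4 rect [array([516.24, -98.92]), array([22.85, 10.41]), np.float64(80.28)]
2 px [280. 175.] 413 z med/90% 33.9 36.3 rect [array([ 604.96, -103.5 ]), array([70.31, 37.2 ]), np.float64(89.66)]
3 px [458. 148.] 378 z med/90% 33.6 36.0 rect [array([415.32, 293.49]), array([70.02, 41.3 ]), np.float64(86.87)]
3 px [451. 176.] 55 z med/90% 31.6 33.9 rect [array([504.31, 286.75]), array([14.3 , 25.49]), np.float64(3.36)]
3 px [445. 206.] 460 z med/90% 33.8 36.1 rect [array([595.16, 279.88]), array([69.55, 39.29]), np.float64(85.95)]
scene ((534.5983276367188, 82.43804931640625), (203.14859008789062, 28.75446128845215), 18.565385818481445)
w [220.97906977 100.64651163] ((530.133544921875, 80.64860534667969), (200.1871795654297, 28.71337127685547), 18.483558654785156)
hole [[612.0143314  108.55019736  16.        ]] shoe [[441.81638079  51.43580612  16.        ]]
2 px [134. 258.] 668 z med/90% 34.0 35.3 rect [array([425.56, -82.57]), array([40.01, 36.97]), np.float64(87.65)]
2 px [295. 263.] 1072 z med/90% 34.5 35.5 rect [array([604.98, -84.99]), array([34.03, 35.18]), np.float64(89.17)]
```

```bash
python3 steer.py '[[77,-106,60,0.625,0.7],[77,-106,60,0.625,0.7],[77,-106,60,0.625,0.7],[77,-106,60,0.625,0.7],[77,-106,60,0.625,0.7]]'; python3 steer.py '[[0,0,0,0.623,0.7],[0,0,0,0.623,0.7],[0,0,0,0.623,0.7],[0,0,0,0.623,0.7],[0,0,0,0.623,0.7]]'; python3 steer.py '[[0,0,0,0,0.7],[0,0,0,0,0.7]]'
cat > look.py <<'E'
import sys
from h import *
def snap(name,cn):
    c=cam(cn);p,d=env.read_camera(cn);cv2.imwrite(f"pics/{name}.png",p[:,:,::-1]);return c,p,d
E
python3 - <<'E'
from look import *
s=env.state();print(s["eef_pos"].round(1),s["tcp_rot"].round(3),s["joints"].round(2))
c,p,d=snap("w1","wrist");X=cloud(c,d)
m=(X[...,2]>8)&(X[...,1]>20)&(X[...,1]<180)&(X[...,0]<680)&(X[...,0]>430)&(X[...,2]<30)
for b in bigs(m,500):
    q=onplane(c,b,16)[:,:2].astype(np.float32);print("w",b.min(0),b.max(0),cv2.minAreaRect(q))
E
```

```text
t: 0.52
eef_pos: [515.0, 78.8, 152.9]
tcp_rot: [-3.138, 0.003, 0.942]
ft_force: [0.7, 0.3, -0.5]
opening: 0.725
grip_force: 0.0
t: 0.93
eef_pos: [518.9, 77.0, 154.4]
tcp_rot: [-3.141, 0.0, 0.317]
ft_force: [-0.3, -0.2, -0.5]
opening: 0.701
grip_force: 0.0
t: 1.1
eef_pos: [518.9, 77.0, 154.5]
tcp_rot: [-3.142, 0.0, 0.327]
ft_force: [-0.1, -0.2, -0.1]
opening: 0.702
grip_force: 0.0
[518.9  77.  154.5] [-3.142  0.     0.327] [ 0.02  0.42  1.87 -0.    0.85  1.27]
w [298  62] [332 279] ((534.0244750976562, 82.32713317871094), (190.91419982910156, 28.02953338623047), 18.481046676635742)
```

View pics/w1.png

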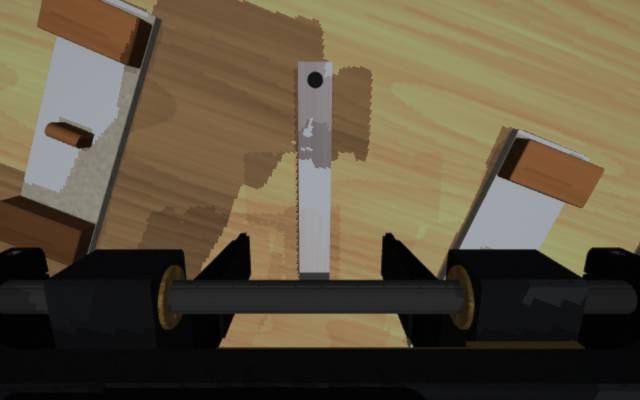

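The view shows the bar centred between the fingers, with its hole at (315,79) and its shoe at (314,276). Now I'll descend and grasp it.

```bash
python3 steer.py '[[0,0,40,0,0.7],[0,0,80,0,0.7],[0,0,120,0,0.7],[0,0,145,0,0.7],[0,0,151,0,0.7]]'; python3 steer.py '[[0,0,0,0,0.7],[0,0,0,0,0],[0,0,0,0,0],[0,0,0,0,0],[0,0,0,0,0]]';python3 steer.py '[[0,0,0,0,0],[0,0,0,0,0],[0,0,-20,0,0],[0,0,-50,0,0],[0,0,-80,0,0]]';python3 steer.py '[[0,0,0,0.1,0],[0,0,0,0.2,0],[0,0,0,0.32,0],[0,0,0,0.325,0]]'
```

```text
t: 1.57
eef_pos: [517.1, 76.9, 0.1]
tcp_rot: [-3.14, 0.006, 0.326]
ft_force: [-13.0, 1.0, 53.6]
opening: 0.703
grip_force: 27.5
t: 1.98
eef_pos: [519.5, 77.0, 4.6]
tcp_rot: [3.141, -0.002, 0.323]
ft_force: [-1.0, -0.6, -0.7]
opening: 0.479
grip_force: 0.0
t: 2.4
eef_pos: [518.2, 77.0, 83.9]
tcp_rot: [-3.141, 0.003, 0.323]
ft_force: [0.8, -0.1, -4.3]
opening: 0.289
grip_force: 30.0
t: 2.73
eef_pos: [518.8, 77.0, 83.7]
tcp_rot: [3.142, 0.0, -0.008]
ft_force: [0.5, 0.1, -3.8]
opening: 0.289
grip_force: 30.0
```

```bash
python3 steer.py '[[4,35,-20,0,0],[6,75,-20,0,0],[8,115,-20,0,0],[9,155,-20,0,0],[10,195,-20,0,0]]'; python3 steer.py '[[1,40,0,0,0],[2,80,0,0,0],[3,120,0,0,0],[3.5,145,0,0,0],[3.5,152,0,0,0]]';python3 steer.py '[[0,0,0,0,0],[0,0,0,0,0],[0,0,0,0,0],[0,0,0,0,0]]'
python3 - <<'E'
from look import *
from meas import supports
s=env.state();print(s["eef_pos"].round(1),s["tcp_rot"].round(3))
for n in ["wrist","scene","side"]:
    c,p,d=snap(n+"2",n);X=cloud(c,d);print(n)
    supports(c,p,d,{1:(420,690,-320,-210)})
    H,S,V=masks(p)
    m=(S<60)&(V>60)&(X[...,2]>100)&(X[...,2]<130)&(X[...,0]>400)&(X[...,0]<680)&(abs(X[...,1]+270)<40)
    for b in bigs(m,150):
        q=onplane(c,b,116)[:,:2].astype(np.float32);print("bar",b.min(0),b.max(0),cv2.minAreaRect(q),np.median(X[...,2][m]))
E
```

```text
t: 3.15
eef_pos: [528.2, -119.7, 103.6]
tcp_rot: [-3.141, 0.0, 0.002]
ft_force: [1.5, 0.6, -3.6]
opening: 0.285
grip_force: 30.0
t: 3.57
eef_pos: [531.4, -274.0, 103.2]
tcp_rot: [3.141, -0.0, -0.001]
ft_force: [0.2, 0.9, -3.4]
opening: 0.291
grip_force: 30.0
t: 3.9
eef_pos: [531.8, -268.6, 103.7]
tcp_rot: [-3.141, 0.0, 0.0]
ft_force: [0.1, -0.4, -3.1]
opening: 0.289
grip_force: 30.0
[ 531.8 -268.6  103.7] [-3.141  0.     0.   ]
wrist
1 px [273.  62.] 1179 z med/90% 34.3 35.2 rect [array([ 634.38, -242.  ]), array([12.41, 35.98]), np.float64(89.93)]
1 px [361.  62.] 1575 z med/90% 34.3 35.3 rect [array([ 634.01, -297.61]), array([16.58, 35.57]), np.float64(89.83)]
1 px [284. 327.] 212 z med/90% 34.4 35.1 rect [array([ 447.12, -243.28]), array([ 9.86, 21.63]), np.float64(87.78)]
1 px [347. 327.] 211 z med/90% 34.5 35.3 rect [array([ 447.48, -294.44]), array([21.9 ,  9.98]), np.float64(2.09)]
bar [289 314] [342 346] ((497.86468505859375, -268.8023376464844), (26.43287467956543, 18.088411331176758), 89.99144744873047) 107.57810267097895
bar [283  10] [348 279] ((584.248291015625, -268.73
[... 384 characters left out ...]
4.81, -270.54]), array([70.91, 38.27]), np.float64(87.69)]
bar [196 107] [223 156] ((582.7017822265625, -262.92242431640625), (146.89915466308594, 31.632858276367188), 1.312149167060852) 107.38246692979743
side
1 px [401. 282.] 666 z med/90% 33.2 34.9 rect [array([ 631.45, -274.89]), array([36.91, 64.63]), np.float64(0.3)]
1 px [355. 297.] 127 z med/90% 35.2 37.5 rect [array([ 540.82, -271.55]), array([11.7 , 27.16]), np.float64(3.11)]
1 px [307. 317.] 881 z med/90% 33.5 34.8 rect [array([ 451.72, -271.11]), array([36.  , 71.12]), np.float64(0.18)]
bar [299 259] [353 294] ((486.10504150390625, -279.3289489746094), (97.45772552490234, 34.90342330932617), 1.4960817098617554) 106.53489659226886
```

View pics/wrist2.png

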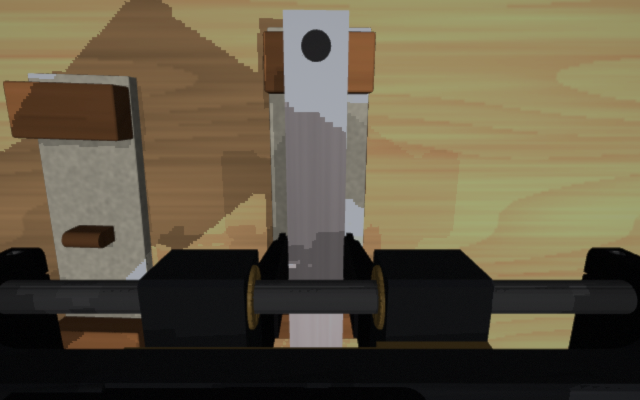

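View pics/side2.png

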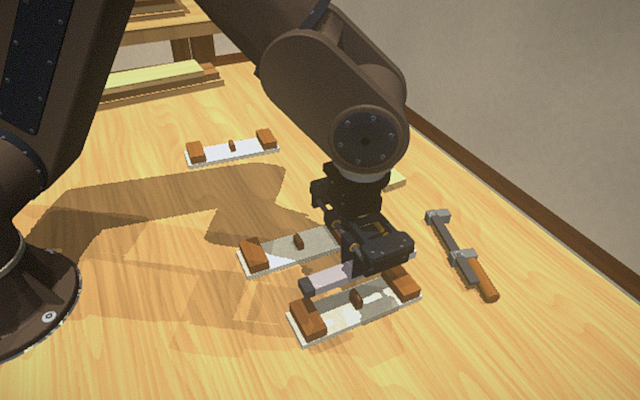

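The wrist view shows the bar over support 1 with its hole at (316,45), and the strip behind it at (319,62). The bar looks low in the fingers, so I'll check its tilt and offset before setting it down.

```bash
python3 - <<'E'
from look import *
c,p,d=snap("w3","wrist");X=cloud(c,d);H,S,V=masks(p)
m=(S<70)&(V>60)&(X[...,2]>90)&(X[...,2]<125)&(abs(X[...,1]+269)<18)&(X[...,0]>550);P=X[m]
A=np.c_[P[:,0]-540,P[:,1]+269,np.ones(len(P))];k=np.linalg.lstsq(A,P[:,2],rcond=None)[0];print("plane",k,len(P))
b=max(bigs((X[...,2]>95)&(X[...,2]<125)&(X[...,0]>550)&(abs(X[...,1]+269)<18),200),key=len)
q=onplane(c,b,k[2]+k[0]*50);print(q.min(0),q.max(0))
q=onplane(c,b,k[2]+k[0]*50);print(cv2.minAreaRect(q[:,:2].astype(np.float32)))
E
```

```text
plane [3.81465445e-03 4.02245606e-02 1.07594369e+02] 12621
[ 549.84862789 -283.33418764  107.78510204] [ 645.09169986 -255.33692594  107.78510204]
((597.4700927734375, -269.33587646484375), (95.24303436279297, 27.997264862060547), 0.0005660594324581325)
```

```bash
python3 steer.py '[[-1,1,20,0,0],[-1,1,38,0,0],[-1,1,47,0,0],[-1,1,50,0,0],[-1,1,52,0,0]]'; python3 steer.py '[[0,0,0.5,0,0],[0,0,1,0,0],[0,0,1.5,0,0],[0,0,1.5,0,0]]'
```

```text
t: 4.52
eef_pos: [530.8, -270.9, 51.4]
tcp_rot: [-3.141, 0.0, -0.002]
ft_force: [-0.2, 0.5, -3.3]
opening: 0.285
grip_force: 30.0
t: 4.85
eef_pos: [531.0, -271.1, 50.6]
tcp_rot: [3.141, -0.001, -0.002]
ft_force: [0.7, -0.9, -3.7]
opening: 0.287
grip_force: 30.0
```

```bash
python3 steer.py '[[0,0,0.5,0,0],[0,0,1,0,0],[0,0,1,0,0],[0,0,1,0,0]]'; python3 steer.py '[[0,0,0.5,0,0],[0,0,1,0,0],[0,0,1,0,0],[0,0,1,0,0]]'
```

```text
t: 5.18
eef_pos: [530.9, -271.1, 49.9]
tcp_rot: [3.141, -0.001, -0.002]
ft_force: [-1.3, 1.1, 4.3]
opening: 0.289
grip_force: 30.0
t: 5.52
eef_pos: [530.8, -271.1, 49.6]
tcp_rot: [3.141, -0.001, -0.002]
ft_force: [-5.4, 2.2, 12.4]
opening: 0.287
grip_force: 30.1
```

Contact came at about 37.7 mm, which suggests a proud rib. Now I'll release, rise and look.

```bash
python3 steer.py '[[0,0,-1,0,0.3],[0,0,-1,0,0.45],[0,0,-1,0,0.5],[0,0,-1,0,0.6],[0,0,-1,0,0.6]]'; python3 steer.py '[[0,0,-1,0,0.6],[0,0,-20,0,0.6],[0,0,-50,0,0.6],[0,0,-85,0,0.6],[0,0,-90,0,0.6]]';python3 steer.py '[[0,0,0,0,0],[0,0,0,0,0],[0,0,0,0,0]]'
cat > bar.py <<'E'
from look import *
def bar(c,p,d):
    X=cloud(c,d);H,S,V=masks(p)
    m=(S<75)&(V>50)&(X[...,2]>43)&(X[...,2]<66)&(abs(X[...,1]+270)<22)&(X[...,0]>430)&(X[...,0]<660);P=X[m]
    k=np.linalg.lstsq(np.c_[P[:,:2]-[544,-270],np.ones(len(P))],P[:,2],rcond=None)[0];print("plane sx,sy,zmid",k.round(4),len(P))
    for b in bigs((X[...,2]>43)&(X[...,2]<70)&(abs(X[...,1]+270)<30)&(X[...,0]>430)&(X[...,0]<660),150):
        r=ray(c,b);n=np.array([-k[0],-k[1],1.]);t=n@(np.array([544,-270,k[2]])-c["o"])/(r@n);q=c["o"]+r*t[:,None]
        print(b.min(0),b.max(0),"x",q[:,0].min().round(1),q[:,0].max().round(1),"rect",cv2.minAreaRect(q[:,:2].astype(np.float32)))
E
python3 - <<'E'
from bar import *
for n in ["wrist","scene","side"]:
    print(n);c,p,d=snap(n+"4",n);bar(c,p,d)
E
```

```text
t: 5.93
eef_pos: [530.8, -271.1, 49.1]
tcp_rot: [3.142, -0.0, -0.002]
ft_force: [-0.7, 0.1, -0.2]
opening: 0.524
grip_force: 0.0
t: 6.35
eef_pos: [532.5, -272.0, 144.3]
tcp_rot: [3.138, -0.006, -0.002]
ft_force: [0.4, -0.8, -0.2]
opening: 0.599
grip_force: 0.0
t: 6.6
eef_pos: [530.2, -270.7, 137.9]
tcp_rot: [-3.141, 0.002, -0.002]
ft_force: [0.1, -0.3, -1.0]
opening: 0.442
grip_force: 0.0
wrist
plane sx,sy,zmid [ 3.47000e-02 -9.00000e-04  5.38379e+01] 8951
[294  47] [336 279] x 476.1 643.2 rect ((559.6500244140625, -271.0592041015625), (27.993408203125, 167.0116424560547), 89.974365234375)
scene
plane sx,sy,zmid [ 2.45000e-02 -1.04500e-01  5.28199e+01] 838
[199 108] [240 171] x 441.9 652.7 rect ((547.3562622070312, -268.5660095214844), (210.74298095703125, 33.29359436035156), 0.25434279441833496)
side
plane sx,sy,zmid [2.95000e-02 1.15100e-01 5.26202e+01] 1995
[298 263] [411 320] x 439.6 642.1 rect ((540.8349609375, -274.697509765625), (202.4973907470703, 34.09756851196289), 0.19015191495418549)
```

View pics/side4.png

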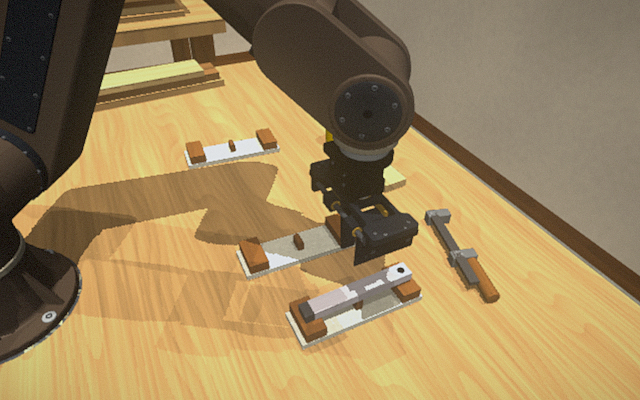

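The side view shows the bar on support 1 with its hole end (400,270) raised. The tilt is 0.035 rad, so this support rocks. Now I'll press the hole end.

```bash
python3 steer.py '[[40,0,0,0,0],[80,0,0,0,0],[95,0,0,0,0],[97.5,0,0,0,0],[97.5,0,20,0,0]]'; python3 steer.py '[[0,0,25,0,0],[0,0,40,0,0],[0,0,48,0,0],[0,0,50,0,0],[0,0,50,0,0]]';python3 steer.py '[[0,0,0,0,0],[0,0,0,0,0],[0,0,2,0,0],[0,0,4,0,0],[0,0,6,0,0]]'
```

```text
t: 7.17
eef_pos: [629.8, -271.5, 120.9]
tcp_rot: [3.14, -0.004, -0.001]
ft_force: [-0.3, -0.7, 0.2]
opening: 0.012
grip_force: 0.0
t: 7.58
eef_pos: [627.8, -271.3, 68.9]
tcp_rot: [-3.141, 0.001, -0.003]
ft_force: [-0.5, 0.1, 0.3]
opening: 0.007
grip_force: 0.0
t: 8.0
eef_pos: [628.3, -271.2, 63.4]
tcp_rot: [3.141, -0.001, -0.002]
ft_force: [0.9, 0.2, -0.5]
opening: 0.004
grip_force: 0.0
```

```bash
python3 steer.py '[[0,0,2,0,0],[0,0,4,0,0],[0,0,6,0,0],[0,0,7,0,0],[0,0,8,0,0]]'; python3 steer.py '[[0,0,1,0,0],[0,0,2,0,0],[0,0,3,0,0],[0,0,4,0,0],[0,0,4,0,0]]'
```

```text
t: 8.42
eef_pos: [628.3, -271.3, 55.0]
tcp_rot: [3.142, -0.0, -0.002]
ft_force: [1.2, 0.4, 1.9]
opening: 0.004
grip_force: 0.3
t: 8.83
eef_pos: [628.4, -271.3, 51.2]
tcp_rot: [3.141, -0.0, -0.002]
ft_force: [0.7, 0.4, 1.0]
opening: 0.006
grip_force: 0.5
```

```bash
python3 steer.py '[[0,0,0.5,0,0],[0,0,1,0,0],[0,0,1.3,0,0],[0,0,1.6,0,0],[0,0,1.6,0,0]]'; python3 steer.py '[[0,0,0,0,0],[0,0,0,0,0],[0,0,0,0,0],[0,0,0,0,0]]'
python3 - <<'E'
from bar import *
print(env.state()["ft_force"])
c,p,d=snap("side5","side");bar(c,p,d)
c,p,d=snap("wrist5","wrist");bar(c,p,d)
E
```

```text
t: 9.25
eef_pos: [628.5, -271.3, 50.9]
tcp_rot: [3.141, -0.001, -0.002]
ft_force: [-2.9, 1.0, 12.1]
opening: 0.005
grip_force: 5.7
t: 9.58
eef_pos: [628.4, -271.3, 50.9]
tcp_rot: [3.141, -0.001, -0.002]
ft_force: [-2.0, 2.0, 11.1]
opening: 0.005
grip_force: 5.7
[-2.02496296  2.01945723 11.08793299]
plane sx,sy,zmid [-2.64000e-02  1.32400e-01  5.25859e+01] 1910
[298 266] [411 320] x 438.6 648.0 rect ((543.2548217773438, -273.3460693359375), (209.54356384277344, 34.305450439453125), 0.6774226427078247)
plane sx,sy,zmid [-5.29000e-02 -1.50000e-03  5.48962e+01] 1160
[287 222] [342 249] x 632.6 646.7 rect ((639.6724853515625, -271.0419006347656), (27.95589256286621, 14.103507041931152), 89.88775634765625)
```

The tilt reversed and the force rose at the stop, so the hole end is down on its strip. Next is the plain end.

```bash
python3 steer.py '[[0,0,-2,0,0],[0,0,-5,0,0],[0,0,-9,0,0],[0,0,-20,0,0],[0,0,-40,0,0]]'; python3 steer.py '[[-40,0,0,0,0],[-80,0,0,0,0],[-120,0,0,0,0],[-155,0,0,0,0],[-170,0,0,0,0]]';python3 steer.py '[[0,0,0,0,0],[0,0,0,0,0],[0,0,10,0,0],[0,0,18,0,0],[0,0,24,0,0]]'; python3 steer.py '[[0,0,2,0,0],[0,0,4,0,0],[0,0,5,0,0],[0,0,5,0,0]]'
python3 - <<'E'
from bar import *
c,p,d=snap("side6","side");bar(c,p,d)
c,p,d=snap("wrist6","wrist");bar(c,p,d)
E
```

```text
t: 10.1
eef_pos: [627.4, -270.8, 88.6]
tcp_rot: [-3.14, 0.003, -0.002]
ft_force: [0.1, 0.1, 0.1]
opening: 0.006
grip_force: 0.0
t: 10.52
eef_pos: [454.6, -270.2, 90.3]
tcp_rot: [-3.141, 0.001, -0.003]
ft_force: [1.0, -1.1, 0.7]
opening: 0.004
grip_force: 0.0
t: 10.93
eef_pos: [458.8, -270.6, 64.1]
tcp_rot: [-3.141, 0.001, -0.001]
ft_force: [-0.2, 0.8, 0.3]
opening: 0.003
grip_force: 0.0
t: 11.27
eef_pos: [458.4, -270.8, 60.3]
tcp_rot: [-3.141, 0.0, -0.002]
ft_force: [1.2, -0.7, 0.4]
opening: 0.006
grip_force: 0.0
plane sx,sy,zmid [2.55000e-02 1.59300e-01 5.28731e+01] 985
[298 302] [312 320] x 439.4 461.1 rect ((450.54034423828125, -273.0434875488281), (21.796560287475586, 29.20827293395996), 3.3657450675964355)
[360 263] [411 298] x 538.4 642.5 rect ((590.6182250976562, -273.87548828125), (33.581626892089844, 104.04891204833984), 89.18331146240234)
plane sx,sy,zmid [ 3.43000e-02 -1.00000e-03  5.38247e+01] 13917
[284   0] [346 248] x 459.6 578.0 rect ((518.8131103515625, -270.9551086425781), (118.35104370117188, 27.98969841003418), 0.03297508507966995)
```

```bash
python3 steer.py '[[0,0,2,0,0],[0,0,4,0,0],[0,0,6,0,0],[0,0,7,0,0],[0,0,8,0,0]]'; python3 steer.py '[[0,0,0.5,0,0],[0,0,1,0,0],[0,0,1.5,0,0],[0,0,2,0,0],[0,0,2.5,0,0]]';python3 steer.py '[[0,0,0.4,0,0],[0,0,0.8,0,0],[0,0,0.8,0,0],[0,0,0.8,0,0]]'
```

```text
t: 11.78
eef_pos: [458.2, -270.8, 52.4]
tcp_rot: [-3.142, 0.0, -0.002]
ft_force: [-0.2, -0.1, -0.7]
opening: 0.003
grip_force: 0.0
t: 12.2
eef_pos: [458.4, -270.9, 50.8]
tcp_rot: [3.141, -0.001, -0.002]
ft_force: [-3.3, 1.8, 18.5]
opening: 0.001
grip_force: 9.0
t: 12.53
eef_pos: [458.4, -270.9, 50.8]
tcp_rot: [3.141, -0.001, -0.002]
ft_force: [-5.1, 3.4, 21.2]
opening: 0.005
grip_force: 10.5
```

Pressed firmly (about 20 N). Now I'll retreat and check the final lie.

```bash
python3 steer.py '[[0,0,-1,0,0],[0,0,-2,0,0],[0,0,-4,0,0],[0,0,-10,0,0],[0,0,-30,0,0]]'; python3 steer.py '[[0,0,-40,0,0],[0,0,-80,0,0],[20,0,-100,0,0],[40,0,-100,0,0],[70,0,-100,0,0]]';python3 steer.py '[[0,0,0,0,0],[0,0,0,0,0],[0,0,0,0,0],[0,0,0,0,0]]'
python3 - <<'E'
from bar import *
from meas import supports
for n in ["wrist","scene"]:
    c,p,d=snap(n+"7",n);print(n);bar(c,p,d);supports(c,p,d,{1:(420,690,-320,-210)})
E
```

```text
t: 12.95
eef_pos: [457.4, -270.2, 77.8]
tcp_rot: [-3.139, 0.003, -0.002]
ft_force: [-0.2, -0.2, 0.5]
opening: 0.005
grip_force: 0.0
t: 13.37
eef_pos: [528.5, -271.3, 181.8]
tcp_rot: [3.14, -0.003, -0.003]
ft_force: [-0.1, -0.8, 0.2]
opening: 0.003
grip_force: 0.0
t: 13.7
eef_pos: [527.4, -270.9, 179.1]
tcp_rot: [-3.141, 0.001, -0.002]
ft_force: [0.6, 0.2, -0.4]
opening: 0.004
grip_force: 0.0
wrist
plane sx,sy,zmid [ 3.47000e-02 -1.10000e-03  5.38178e+01] 6096
[297  53] [333 242] x 489.1 643.2 rect ((566.167236328125, -271.0969543457031), (154.13717651367188, 27.9877872467041), 0.03586403280496597)
1 px [315.  68.] 2329 z med/90% 34.3 35.3 rect [array([ 633.95, -270.88]), array([69.87, 35.97]), np.float64(89.21)]
scene
plane sx,sy,zmid [ 2.51000e-02 -1.05200e-01  5.27197e+01] 847
[199 108] [240 171] x 441.8 652.7 rect ((547.2701416015625, -268.556884765625), (210.85890197753906, 33.175148010253906), 0.2680400311946869)
1 px [224. 114.] 45 z med/90% 33.5 36.2 rect [array([ 454.01, -299.27]), array([40.15, 10.98]), np.float64(0.5)]
1 px [243. 118.] 125 z med/90% 33.5 35.9 rect [array([ 453.95, -246.86]), array([38.56, 25.36]), np.float64(1.08)]
1 px [209. 172.] 320 z med/90% 33.7 36.4 rect [array([ 634.96, -270.27]), array([70.79, 39.81]), np.float64(88.56)]
```

View pics/scene7.png

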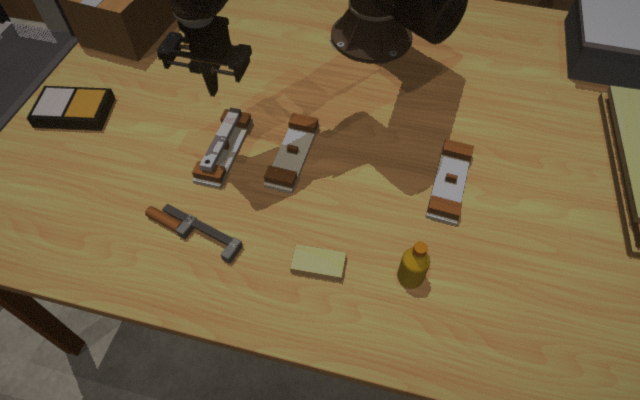

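View pics/wrist7.png

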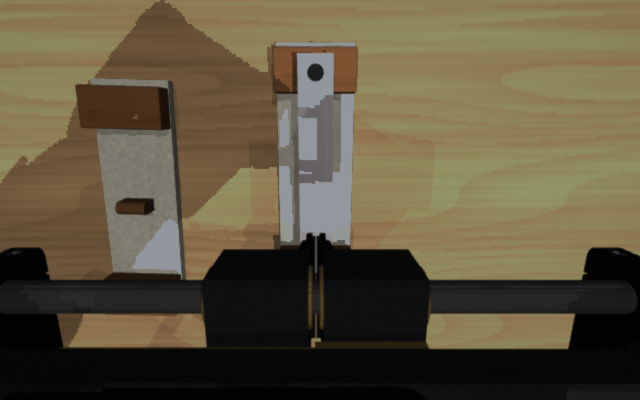

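In the scene view the bar lies along support 1 at (222,138), and the clamp, offcut and glue are where they were. In the wrist view it is centred, with its hole at (315,72) over the strip. It is within about 1 mm of the support's middle, so I'll hand in.

```bash
python3 -c "
from cell import env
print(env.job_done())"
```

```text
the job is handed in; nothing more can be done
None
```

Support_1 is the one with the proud rib: the straightedge rocked on it, I pressed the hole end and then the plain end down, and it now lies within about 1 mm of that support's centre with the glue bottle, clamp and offcut undisturbed; I did not test the other two, the fingertips briefly pressed the bench at about 54 N during pickup, and the hand-in returned no verdict.

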